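# Ready the pastry sheeter: scraper in, gap lever to the green notch

## Task

Get the pastry sheeter ready: first slide the blue-handled scraper, blade first and flat on the bench, fully home into the slot at the foot of the sheeter's front and let go of it. Only then throw the red-topped gap lever on top of the sheeter round into the notch marked with the green tag, leaving the scraper home and the pan, croissants and shaker where they are.

Things in the scene. Friction and masses are not known exactly. Their poses are not given: they have to be found in the camera images.
- sheeter: White pastry sheeter head fixed on the bench, 200 mm deep (x), 300 mm wide (y); its top, an aluminium plate, is 136 mm above the bench. Origin: at bench height, middle of the slot mouth on the upright front face; +x points into the slot (away from the robot at yaw 0), z up. Two orange guides, 16 mm high, flare out from the mouth's sides, 26 mm in front of the face.
- slot_stop (a point): Middle of the solid stop at the slot's inner end, at bench height, 50 mm behind the front face (sheeter x = 50 mm). The slot's floor is the bench itself; it is 118 mm wide, 16 mm high and 50 mm deep.
- lever_hinge (a point): The gap lever's upright axis at the height of the plate's top, 152 mm behind the sheeter's front face (sheeter x = 152 mm, y = 0, z = 136 mm).
- gap_lever (a joint): Lever angle about its upright axis, rad. Four detent notches (dark radial grooves) at 0, 0.4, 0.8 and 1.2; at 0.6 it points straight to the sheeter's front (-x), at 0 it stands 0.6 rad to the +y side; grows anticlockwise seen from above, towards -y. Stops at -0.03 and 1.23. It starts in the untagged notch at 0. Let go, it springs into the nearest notch; about 5 N at the knob pushes it out.
- lever_knob (a point): Centre of the red ball (27 mm across) on the lever's black upright post. The post is 22 mm across and stands 110 mm from the lever's axis, on a 16 mm wide, 10 mm thick flat steel arm whose top lies 13 mm above the plate; the ball's centre is 63 mm above the plate, 199 mm above the bench.
- lever_pointer (a point): Tip of the lever's red pointer, 134 mm from the lever's axis, 7 mm above the plate, in line with the post. It stands over a tag when the lever is in that tag's notch.
- green_tag: Green disc, 24 mm across, 2 mm thick, fixed on the plate 134 mm from the lever's axis; marks the notch wanted (0.4, 0.8 or 1.2 rad). Origin under its centre.
- grey_tag1: Grey disc, 24 mm across, fixed likewise at one of the other two notches. Origin under its centre.
- grey_tag2: Grey disc, 24 mm across, fixed likewise at the remaining notch. Origin under its centre.
- scraper: Loose scraper lying flat on the bench, 0.25 kg: steel blade 110 mm wide (y), 4 mm thick, whose free edge is 140 mm ahead (+x) of the handle's middle; blue bar handle on its rear, 24 mm thick (x), 114 mm long (y), its top 34.5 mm above the bench. Origin: on the bench under the handle's middle; x points to the blade's free edge, z up.
- scraper_edge (a point): Middle of the blade's free edge, 140 mm ahead (+x) of the scraper's origin, 2 mm up. Fully home it touches the slot's stop, 50 mm in.
- scraper_handle (a point): Middle of the blue handle, 20 mm above the scraper's underside: the place to grip, across its 24 mm.
- pan: Bystander: small aluminium sheet pan, 230 x 170 x 22 mm, on the robot's left. Origin under its centre.
- croissant1: Bystander: croissant, about 140 mm long, 60 mm high, in the pan. Origin under its middle.
- croissant2: Bystander: second croissant in the pan. Origin under its middle.
- shaker: Bystander: aluminium sugar shaker, 68 mm across, 120 mm tall, on the robot's right. Origin under its centre.
Things that resemble listed ones, but are neither listed nor needed, are in the scene too. Several things have the shape of the scraper; the one meant has the colours described above.

How it is judged (in metres and radians):
On the way, in this order (a step that is already met when the one before it is completed fails the run):
1. the scraper is home in the slot and let go while the lever is still in its first notch (x of scraper_edge in the frame of sheeter above 0.042 m and y of scraper_edge in the frame of sheeter between -0.009 and 0.009 m and z of scraper_edge in the frame of sheeter below 0.01 m and angle between the x axis of scraper and the x axis of sheeter, either way round below 0.12 rad and value of joint gap_lever below 0.15 rad and contact force between scraper and the fingers below 0.3 N and linear speed of scraper below 0.02 m/s), for 0.2 s.
2. the lever's pointer stands over the green tag (horizontal distance between lever_pointer and green_tag below 0.01 m and velocity of joint gap_lever between -0.1 and 0.1 rad/s), for 0.2 s.
At the end, for the whole second after the job is handed in: The scraper lies flat in the slot, its blade edge within 8 mm of the stop, within 9 mm of the slot's middle and 0.12 rad of straight, at rest; the lever rests in the tagged notch, its pointer within 10 mm of the green tag's centre (x of scraper_edge in the frame of sheeter above 0.042 m and y of scraper_edge in the frame of sheeter between -0.009 and 0.009 m and z of scraper_edge in the frame of sheeter below 0.01 m and angle between the x axis of scraper and the x axis of sheeter, either way round below 0.12 rad and horizontal distance between lever_pointer and green_tag below 0.01 m and linear speed of scraper below 0.02 m/s and velocity of joint gap_lever between -0.05 and 0.05 rad/s); the robot touches nothing.
It fails at once if the pan, a croissant or the shaker is moved by more than 30 mm (distance of any of pan, croissant1, croissant2, shaker from where it was at the start of the episode above 0.03 m).
It also fails if it takes over 58 s, if anything falls off the work surface, if the arm or the gripper's body presses on something with over 40 N, if the wrist force passes 120 N, or if a joint passes its speed limit or range.

## Robot

A 6-joint arm with a two-finger parallel gripper is mounted at the origin on the work surface. World frame = base frame: x ahead of the robot, y to its left, z up, the work surface at z = 0. Lengths are in mm, angles in rad, forces in N, time in s.
With the tool pointing down it reaches from about 275 to 750 mm from the base axis. Payload 10.2 kg.
Tool frame: the origin (TCP) lies midway between the tips of the shut fingers; the grasp point (between the pads) lies 19 mm behind it; z points along the fingers, y is the line along which they close (so a half turn about z gives the same grasp; the last joint's range is limited). The gripper opens to 85 mm and grips with 20 to 120 N. Pads are 22 mm wide; open, the fingers measure 114 mm over their backs; the gripper's body (76 mm by 85 mm) begins 54 mm behind the grasp point. The pads swing forward as they close: fully open they stand 13 mm farther back than shut.
Start: joints at [-1.434, 0.313, 1.498, -0, 1.331, -0.223], TCP at [184.833, -491.394, 211.094] pointing down, gripper open.
Joint ranges: [-2.94, 2.94], [-0.97, 2.17], [0.19, 2.56], [-1.23, 4.37], [0.02, 3.11], [-2.88, 2.88]. Speed limits (rad/s): [2.39, 2.39, 3.01, 3.14, 3.14, 3.14].

## Interface

Orientations are given as a unit quaternion [w, x, y, z].
In Python, from rig import ctrl gives the robot as it stands.
- The arm moves only by the tool arm_command, never from a script. Its argument "increments" is a list of rows, each an object with "dr": the turn, a rotation vector about the tool's x, y, z in units of pi/4 rad (1.0 is pi/4 rad), a list of three; "offset": the shift along the tool's x, y, z in units of 120 mm (1.0 is 120 mm), a list of three; "hand": the opening, from -1 (shut) to 1 (fully open). A call has 1 to 8 rows; each row shifts and turns the commanded pose from where the row before left it, along the tool's axes as they then stand; what a row does not reach is not made up. A row lasts 1/10 s, in which the tool goes at most 50 mm and 8.59 degrees, less where a joint would pass 70% of its speed; a pose out of reach is approached as far as the arm can. A call with a number of a shift or a turn outside -1 to 1 is refused whole. A call with a gripper value outside its range is refused whole. The fingers move at their own pace and stop on an object; "grip_force" is the grip in N (left out, the last holds). Time passes only in rows, so rows that do not move let the fingers close. It gives the time, the measured TCP pose, the force, the opening and the grip force at its end, in the units of the state.
- ctrl.sense(): the state, without advancing time (a new reading comes with each control period).
- ctrl.capture(name): name is "side" or "top"; returns the picture (480x640x3 uint8, red, green, blue); there is no depth.
- ctrl.camera_info(name): a dict with "K" (3x3 intrinsics, pixels), "R" (3x3) and "t" (3): a world point X has camera coordinates R X + t. Camera axes: x right, y down, z forward; pixel columns grow to the right and rows downward; lengths in mm; the calibration is good to about 2 mm. A picture is of the moment at which its call begins. camera_info takes no time and is no camera call.
- ctrl.finish_job(): hands the job in; it is judged then, once.
The state is a dict: "time_s": time; "joints": joint angles; "dq": joint speeds; "tau": joint torques, N m; "eef_pos": TCP position; "ee_rot": TCP orientation; "force": force on the tool from outside, world axes, zero at the start; "wrist_torque": the same for the moment, N m; "grip_width": opening from 0.0 (shut) to 1.0 (fully open); "grip_force": force on a finger pad.
Only numpy, scipy, OpenCV 4.12 (cv2) and the standard library are available. Lean on these libraries where they do the work, as an engineer would, in place of code of your own. Each camera call takes 0.05 s, during which the arm holds its last target. There are 200 camera calls.

## Working session

There is one attempt and no reset: what is moved stays moved. The work goes in short steps, Python scripts to look and compute and a tool call to move; the robot and the scene stay as the last step left them, time stands still between calls to the robot, and variables do not carry over. Pictures are saved under pics/ and viewed, at most 10 in all, crops included, and the job is handed in when it is done.

Besides the shell and the picture viewer there is one more tool, called after ">>>" as name([rows], argument=value, ...), one row to a line, values as JSON. arm_command: Moves the arm, as the interface text tells. Shifts and turns lie within -1 to 1; 1 stands for 120 mm of shift or pi/4 rad of turn. Its arguments: {"type":"object","properties":{"increments":{"type":"array"},"grip_force":{"type":"number"}},"required":["increments"]}

```bash
mkdir -p pics; ls; python3 - <<'E'
from rig import ctrl
import cv2
for n in("top","side"):
    im=ctrl.capture(n); cv2.imwrite(f"pics/{n}0.png",im[:,:,::-1])
    c=ctrl.camera_info(n); print(n,c)
s=ctrl.sense(); print(s)
E
```

```text
pics
top {'K': array([[582.78621166,   0.        , 320.13531391],
       [  0.        , 582.78621166, 243.93302874],
       [  0.        ,   0.        ,   1.        ]]), 'R': array([[-0.02102666, -0.99976932,  0.00438133],
       [-0.99719101,  0.02065693, -0.07199568],
       [ 0.07188857, -0.00588286, -0.99739532]]), 't': array([  23.30197678,  500.73884337, 1515.51779524])}
side {'K': array([[517.41223696,   0.        , 313.80442506],
       [  0.        , 517.41223696, 241.48180375],
       [  0.        ,   0.        ,   1.        ]]), 'R': array([[-0.98130192, -0.19096988, -0.02402185],
       [-0.08604797,  0.5469104 , -0.83275732],
       [ 0.17216937, -0.81511933, -0.5531168 ]]), 't': array([ 509.96972543,  157.41972274, 1164.27693383])}
{'time_s': 0.1, 'joints': array([-1.43440493e+00,  3.13375083e-01,  1.49833191e+00,  1.59571725e-05,
        1.33104205e+00, -2.23388996e-01]), 'dq': array([-0.00057209, -0.00035968, -0.00029284, -0.00057984,  0.00017095,
        0.00012189]), 'tau': array([ 3.46602370e-03, -4.12898612e+01, -2.60140175e+01, -1.27189842e-04,
        3.06654831e-03, -3.16239766e-05]), 'eef_pos': array([ 184.79909998, -491.13149677,  210.6130269 ]), 'ee_rot': array([-5.77309643e-04,  9.83863520e-01,  1.78919646e-01,  3.28847363e-05]), 'force': array([-0.0083281 ,  0.45029571,  0.03520373]), 'wrist_torque': array([-0.07050398, -0.01305578, -0.02228763]), 'grip_force': 0.0, 'grip_width': 1.0013654714314562}
```

View pics/top0.png

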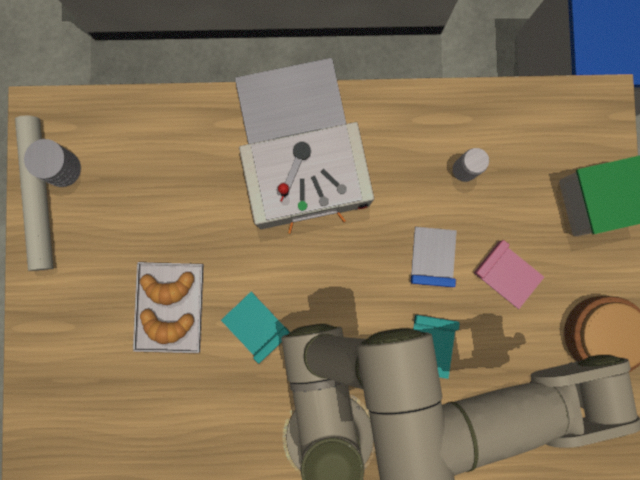

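View pics/side0.png

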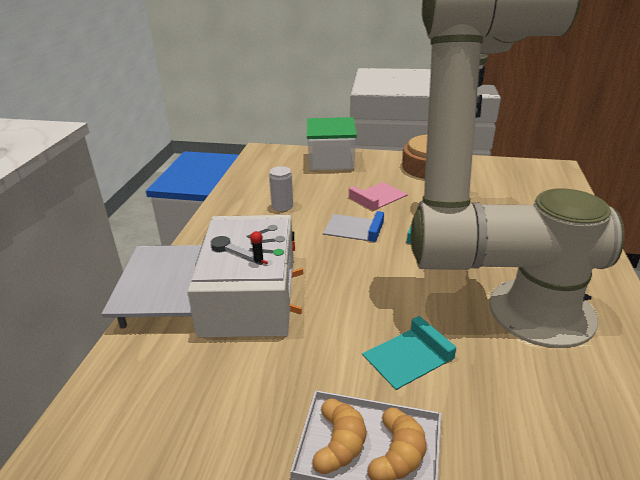

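The top view shows the sheeter, turned in yaw, at about (307,175). Its red knob is at (284,189), the green tag at (302,205), and the grey tags at (323,201) and (341,188).

Scraper-shaped things in the top view:
- blue handle with a steel blade: (434,257), handle at (433,281)
- teal: (255,327)
- teal: (437,345)
- pink: (510,274)

Only the first has a blue handle, so I'll confirm it in a crop.

```bash
cat > h.py <<'E'
import numpy as np, cv2
from rig import ctrl
def cam(n):
    c=ctrl.camera_info(n); return c["K"],c["R"],c["t"]
def ray(n,uv):
    K,R,t=cam(n); return -R.T@t, R.T@np.linalg.solve(K,[uv[0],uv[1],1])
def plane(n,uv,z):
    o,d=ray(n,uv); return o+d*(z-o[2])/d[2]
def tri(uv1,uv2):
    A=[];b=[]
    for n,uv in(("top",uv1),("side",uv2)):
        o,d=ray(n,uv); d/=np.linalg.norm(d); P=np.eye(3)-np.outer(d,d); A.append(P); b.append(P@o)
    A=np.vstack(A);b=np.hstack(b); x=np.linalg.lstsq(A,b,rcond=None)[0]; return x,np.linalg.norm(A@x-b)
def proj(n,X):
    K,R,t=cam(n); p=K@(R@np.asarray(X,float)+t); return p[:2]/p[2]
def blobs(im,lo,hi,roi,amin=8):
    x0,y0,x1,y1=roi; m=cv2.inRange(cv2.cvtColor(im[y0:y1,x0:x1],cv2.COLOR_RGB2HSV),lo,hi)
    n,_,st,ce=cv2.connectedComponentsWithStats(m)
    return m,[(ce[i]+[x0,y0],st[i].tolist()) for i in range(1,n) if st[i,4]>=amin]
E
python3 - <<'E'
from h import *
t=cv2.imread("pics/top0.png");s=cv2.imread("pics/side0.png")
f=lambda i,x,y,w,h,k:cv2.resize(i[y:y+h,x:x+w],None,fx=k,fy=k,interpolation=cv2.INTER_CUBIC)
a=np.hstack([f(t,235,120,145,120,2.75)[:330,:398],f(t,400,215,145,120,2.75)[:330,:398]])
b=f(s,190,180,290,98,2.74)[:268,:796]
cv2.imwrite("pics/crop.png",np.vstack([a,b]))
T=t[:,:,::-1].copy();S=s[:,:,::-1].copy()
for n,im,r1,r2 in(("top",T,(400,215,470,300),(235,120,380,240)),("side",S,(320,200,400,250),(190,200,310,320))):
    for l,lo,hi,r in(("blue",(100,120,60),(125,255,255),r1),("green",(50,100,50),(80,255,255),r2),("red",(0,170,80),(6,255,255),r2),("orange",(7,150,100),(20,255,255),r2)):
        print(n,l,[(c.round(1).tolist(),st) for c,st in blobs(im,lo,hi,r)[1]])
m,_=blobs(T,(100,120,60),(125,255,255),(400,215,470,300)); print(cv2.minAreaRect(cv2.findNonZero(m)+np.array([400,215])))
E
```

```text
Traceback (most recent call last):
ValueError: all the input array dimensions except for the concatenation axis must match exactly, but along dimension 1, the array at index 0 has size 796 and the array at index 1 has size 795
```

```bash
python3 - <<'E'
from h import *
t=cv2.imread("pics/top0.png");s=cv2.imread("pics/side0.png")
f=lambda i,x,y,w,h,W,H:cv2.resize(i[y:y+h,x:x+w],(W,H),interpolation=cv2.INTER_CUBIC)
a=np.hstack([f(t,235,120,145,120,398,330),f(t,400,215,145,120,398,330)])
b=f(s,190,180,290,98,796,268)
cv2.imwrite("pics/crop.png",np.vstack([a,b]))
T=t[:,:,::-1].copy();S=s[:,:,::-1].copy()
for n,im,r1,r2 in(("top",T,(400,215,470,300),(235,120,380,240)),("side",S,(320,200,400,250),(190,200,310,320))):
    for l,lo,hi,r in(("blue",(100,120,60),(125,255,255),r1),("green",(50,100,50),(80,255,255),r2),("red",(0,170,80),(6,255,255),r2),("orange",(7,150,100),(20,255,255),r2)):
        print(n,l,[(c.round(1).tolist(),st) for c,st in blobs(im,lo,hi,r)[1]])
m,_=blobs(T,(100,120,60),(125,255,255),(400,215,470,300)); print(cv2.minAreaRect(cv2.findNonZero(m)+np.array([400,215])))
E
```

```text
top blue [([432.9, 280.5], [11, 60, 44, 12, 359])]
top green [([301.9, 205.3], [63, 81, 9, 9, 59])]
top red [([283.1, 188.4], [44, 64, 9, 10, 73])]
top orange [([341.2, 217.0], [103, 93, 8, 9, 28]), ([290.1, 227.8], [53, 103, 5, 11, 28])]
side blue [([375.7, 226.1], [48, 11, 16, 31, 279])]
side green [([278.1, 251.5], [83, 49, 11, 6, 53])]
side red [([255.8, 237.0], [60, 32, 12, 11, 104]), ([293.5, 243.5], [103, 42, 2, 4, 8]), ([293.5, 248.5], [103, 47, 2, 4, 8]), ([263.7, 261.2], [71, 60, 6, 3, 11])]
side orange [([297.4, 272.1], [102, 68, 11, 9, 64]), ([295.6, 308.8], [100, 104, 12, 10, 77])]
((432.63531494140625, 280.5122985839844), (43.366615295410156, 8.3292875289917), 5.194429397583008)
```

View pics/crop.png

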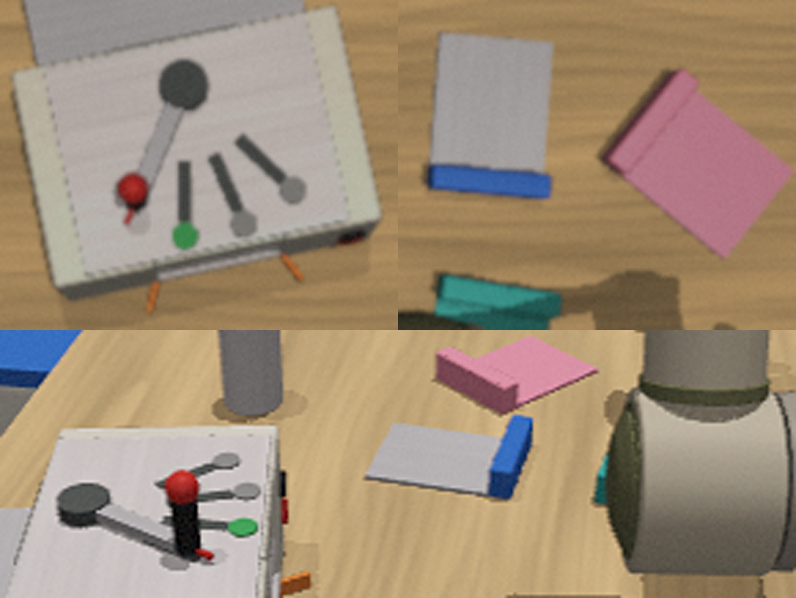

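The crop confirms the steel blade with the blue handle at about (433,280) in the top view, with pink and teal as decoys. The green tag is the first one after the lever, at 0.4 rad. Next I compute the poses.

```bash
cat > m.py <<'E'
from h import *
top=[(301.9,205.3),(323.7,200.7),(341.2,188.4)]; side=[(278.1,251.5),(279.6,238.7),(273.1,227.7)]
for a,b in zip(top,side): print("tag tri",*tri(a,b),plane("top",a,138))
print("knob",*tri((283.1,188.4),(255.8,237.0)),plane("top",(283.1,188.4),199)); print("hub",*tri((301.5,150.5),(220.6,243.8)))
print("handle",*tri((432.6,280.5),(375.7,226.1)))
mod=[(152-134*np.cos(a-.6),-134*np.sin(a-.6)) for a in(.4,.8,1.2)]+[(152-110*np.cos(.6),110*np.sin(.6))]
obs=[plane("top",p,138)[:2] for p in top]+[plane("top",(283.1,188.4),199)[:2]]
M,O=np.array(mod),np.array(obs); mc,oc=M.mean(0),O.mean(0)
U,_,V=np.linalg.svd((M-mc).T@(O-oc)); R=(U@V).T; t=oc-R@mc
print("sheeter yaw",np.arctan2(R[1,0],R[0,0]),"mouth",t,"res",(O-M@R.T-t).round(1).tolist())
im=cv2.imread("pics/top0.png")[:,:,::-1].copy()
m,_=blobs(im,(100,120,60),(125,255,255),(400,215,470,300))
q=cv2.boxPoints(cv2.minAreaRect(cv2.findNonZero(m)+np.array([400,215])))
print("blue corners z34.5",[plane("top",p,34.5)[:2].round(1).tolist() for p in q], q.round(1).tolist())
print("blade corners",[plane("top",p,4)[:2].round(1).tolist() for p in((415.3,227),(456.4,230.6))])
for z in(136,):
  print("plate front corners / guides", [plane("top",p,8)[:2].round(1).tolist() for p in((290.1,227.8),(341.2,217.0))],[plane("side",p,8)[:2].round(1).tolist() for p in((297.4,272.1),(295.6,308.8))])
for n in("top","side"): print(n,[proj(n,[*(R@np.array(p)+t),z]).round(1).tolist() for p,z in(((0,59),0),((0,-59),0),((0,150),136),((0,-150),136),((200,150),136))])
E
python3 m.py
```

```text
tag tri [586.7489414   55.79560336 138.57318537] 1.285378945983136 [587.72967115  55.98686919 138.        ]
tag tri [597.07529163   2.42570003 136.73374911] 1.4990172982615182 [597.94082318   2.64372101 138.        ]
tag tri [625.25413263 -41.21842211 136.97633406] 3.2143496638446636 [627.34073323 -40.73550523 138.        ]
knob [619.44412395  97.53460018 200.34803736] 0.26785199645578783 [619.86038812  97.65402471 199.        ]
hub [720.62375016  53.98929206 143.93706613] 1.598798401123493
handle [ 397.87246029 -280.465393     15.63344349] 1.4941603579445157
sheeter yaw 0.19531897883091318 mouth [572.254646    25.22578228] res [[0.4, 0.6], [0.2, -0.5], [-0.2, 0.2], [-0.4, -0.4]]
blue corners z34.5 [[394.3, -219.6], [415.8, -222.2], [403.2, -334.0], [381.8, -331.2]] [[410.70001220703125, 282.70001220703125], [411.3999938964844, 274.3999938964844], [454.6000061035156, 278.29998779296875], [453.8999938964844, 286.6000061035156]]
blade corners [[542.1, -241.6], [530.2, -350.7]]
plate front corners / guides [[546.4, 91.6], [572.4, -44.7]] [[570.3, -45.8], [544.2, 90.6]]
top [[293.3, 222.7], [336.5, 213.3], [254.4, 224.6], [374.6, 198.4], [237.6, 145.4]]
side [[289.4, 308.5], [291.1, 277.3], [284.4, 287.0], [289.7, 211.7], [185.4, 289.1]]
```

The poses agree across the views:
- **Sheeter:** yaw 0.195, mouth at (572.3, 25.2).
- **Scraper:** about (398,-279), yaw about -0.115.

First I turn the tool so its y axis lies along the scraper's x axis.

>>> arm_command([
  {"dr":[0,0,-0.175],"offset":[0,0,0],"hand":1},
  {"dr":[0,0,-0.175],"offset":[0,0,0],"hand":1},
  {"dr":[0,0,-0.175],"offset":[0,0,0],"hand":1},
  {"dr":[0,0,-0.175],"offset":[0,0,0],"hand":1},
  {"dr":[0,0,-0.175],"offset":[0,0,0],"hand":1},
  {"dr":[0,0,-0.175],"offset":[0,0,0],"hand":1},
  {"dr":[0,0,-0.175],"offset":[0,0,0],"hand":1},
  {"dr":[0,0,-0.175],"offset":[0,0,0],"hand":1},
])

```text
time_s: 0.9
eef_pos: [184.8, -491.2, 210.7]
ee_rot: [-0.0, 0.744, 0.669, 0.0]
force: [0.3, 0.2, 0.4]
grip_width: 1.002
grip_force: 0.0
```

```bash
cat > go.py <<'E'
import sys,numpy as np
from scipy.spatial.transform import Rotation as Ro
from rig import ctrl
# go.py x y z [yaw of tool y]: tool-frame shift (units of 120mm) and turn (pi/4) to target
s=ctrl.sense(); q=s["ee_rot"]; R=Ro.from_quat([q[1],q[2],q[3],q[0]]); M=R.as_matrix()
a=[float(v) for v in sys.argv[1:]]
yw=np.arctan2(M[1,1],M[0,1]); print("t",s["time_s"],"pos",s["eef_pos"].round(1),"yaw_y",yw.round(4),"down",M[:,2].round(4),"F",s["force"].round(1),"grip",round(s["grip_width"],3),round(s["grip_force"],1))
if len(a)>=3: print("offset units",(M.T@(np.array(a[:3])-s["eef_pos"])/120).round(3))
if len(a)>3:
    d=np.array([[np.cos(a[3]),np.sin(a[3])],[np.sin(a[3]),-np.cos(a[3])]])
    y=np.array([np.cos(a[3]),np.sin(a[3]),0]);z=np.array([0,0,-1.]);T=np.column_stack([np.cross(y,z),y,z])
    print("turn units",(Ro.from_matrix(M.T@T).as_rotvec()/(np.pi/4)).round(3))
E
python3 go.py 398 -279.3 90 -0.115
```

```text
t 0.9 pos [ 184.8 -491.2  210.7] yaw_y -0.1058 down [-1.e-04  8.e-04 -1.e+00] F [0.3 0.2 0.4] grip 1.002 0.0
offset units [1.943 1.58  1.007]
turn units [-0.    -0.001  0.012]
```

>>> arm_command([
  {"dr":[0,0,0],"offset":[0.243,0.198,0.126],"hand":1},
  {"dr":[0,0,0],"offset":[0.243,0.198,0.126],"hand":1},
  {"dr":[0,0,0],"offset":[0.243,0.198,0.126],"hand":1},
  {"dr":[0,0,0],"offset":[0.243,0.198,0.126],"hand":1},
  {"dr":[0,0,0],"offset":[0.243,0.198,0.126],"hand":1},
  {"dr":[0,0,0],"offset":[0.243,0.198,0.126],"hand":1},
  {"dr":[0,0,0],"offset":[0.243,0.198,0.126],"hand":1},
  {"dr":[0,0,0],"offset":[0.243,0.198,0.126],"hand":1},
])

```text
time_s: 1.7
eef_pos: [400.5, -279.4, 89.4]
ee_rot: [-0.0, 0.745, 0.667, -0.0]
force: [-0.6, 0.1, -0.3]
grip_width: 1.0
grip_force: 0.0
```

```bash
python3 go.py 398 -279.3 10 -0.115; python3 - <<'E'
from h import *
for n in("top","side"): cv2.imwrite(f"pics/{n}1.png",ctrl.capture(n)[:,:,::-1])
t=cv2.imread("pics/top1.png");s=cv2.imread("pics/side1.png")
cv2.imwrite("pics/c1.png",np.hstack([cv2.resize(t[210:310,380:480],(400,400)),cv2.resize(s[160:260,310:410],(400,400))]))
E
```

```text
t 1.7 pos [ 400.5 -279.4   89.4] yaw_y -0.1116 down [-2.e-04  2.e-04 -1.e+00] F [-0.6  0.1 -0.3] grip 1.0 0.0
offset units [-0.002 -0.021  0.662]
turn units [-0.    -0.     0.004]
```

View pics/c1.png

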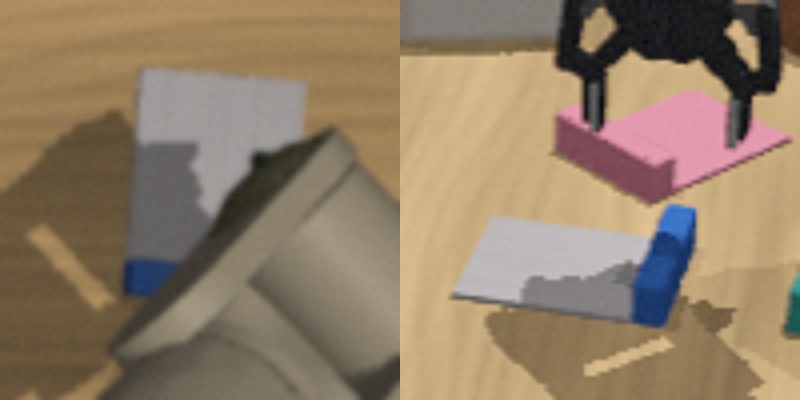

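The crops show the fingers straddling the blue handle. In the side crop, the fingertip midpoint at (665,100) lies above the handle at (665,265). I'll go down and grip.

>>> arm_command([
  {"dr":[0,0,0],"offset":[0,-0.02,0.165],"hand":1},
  {"dr":[0,0,0],"offset":[0,0,0.165],"hand":1},
  {"dr":[0,0,0],"offset":[0,0,0.165],"hand":1},
  {"dr":[0,0,0],"offset":[0,0,0.1],"hand":1},
  {"dr":[0,0,0],"offset":[0,0,0.06],"hand":1},
  {"dr":[0,0,0],"offset":[0,0,0],"hand":1},
])

```text
time_s: 2.4
eef_pos: [397.0, -280.4, 11.1]
ee_rot: [-0.001, 0.745, 0.667, -0.0]
force: [0.6, -0.7, -0.1]
grip_width: 0.997
grip_force: 0.0
```

>>> arm_command([
  {"dr":[0,0,0],"offset":[0,0,0],"hand":-1},
  {"dr":[0,0,0],"offset":[0,0,0],"hand":-1},
  {"dr":[0,0,0],"offset":[0,0,0],"hand":-1},
  {"dr":[0,0,0],"offset":[0,0,0],"hand":-1},
  {"dr":[0,0,0],"offset":[0,0,0],"hand":-1},
  {"dr":[0,0,0],"offset":[0,0,0],"hand":-1},
], grip_force=50)

```text
time_s: 3.0
eef_pos: [397.5, -280.6, 12.1]
ee_rot: [0.0, 0.745, 0.667, -0.0]
force: [-1.2, 1.1, 5.6]
grip_width: 0.252
grip_force: 48.7
```

```bash
python3 go.py 385.9 -11.7 35 0.195
```

```text
t 3.0 pos [ 397.5 -280.6   12.1] yaw_y -0.1113 down [ 5.e-04 -6.e-04 -1.e+00] F [-1.2  1.1  5.6] grip 0.252 48.7
offset units [ 2.216 -0.345 -0.192]
turn units [ 0.001  0.001 -0.39 ]
```

>>> arm_command([
  {"dr":[0,0,0],"offset":[0,0,-0.1],"hand":-1},
  {"dr":[0,0,0],"offset":[0,0,-0.1],"hand":-1},
  {"dr":[0,0,-0.098],"offset":[0,0,0],"hand":-1},
  {"dr":[0,0,-0.098],"offset":[0,0,0],"hand":-1},
  {"dr":[0,0,-0.098],"offset":[0,0,0],"hand":-1},
  {"dr":[0,0,-0.098],"offset":[0,0,0],"hand":-1},
  {"dr":[0,0,0],"offset":[0,0,0],"hand":-1},
])

```text
time_s: 3.7
eef_pos: [397.4, -280.6, 36.3]
ee_rot: [0.0, 0.634, 0.773, -0.0]
force: [-0.0, -0.8, -1.9]
grip_width: 0.246
grip_force: 49.0
```

```bash
python3 go.py 381 -12.7 35 0.195
```

```text
t 3.7 pos [ 397.4 -280.6   36.3] yaw_y 0.1972 down [ 5.e-04 -6.e-04 -1.e+00] F [-0.  -0.8 -1.9] grip 0.246 49.0
offset units [2.216 0.303 0.01 ]
turn units [0.    0.001 0.003]
```

>>> arm_command([
  {"dr":[0,0,0],"offset":[0.277,0.038,0],"hand":-1},
  {"dr":[0,0,0],"offset":[0.277,0.038,0],"hand":-1},
  {"dr":[0,0,0],"offset":[0.277,0.038,0],"hand":-1},
  {"dr":[0,0,0],"offset":[0.277,0.038,0],"hand":-1},
  {"dr":[0,0,0],"offset":[0.277,0.038,0],"hand":-1},
  {"dr":[0,0,0],"offset":[0.277,0.038,0],"hand":-1},
  {"dr":[0,0,0],"offset":[0.277,0.038,0],"hand":-1},
  {"dr":[0,0,0],"offset":[0.277,0.038,0],"hand":-1},
])

```text
time_s: 4.5
eef_pos: [381.1, -11.3, 36.1]
ee_rot: [0.0, 0.635, 0.772, 0.0]
force: [0.4, -0.4, -2.1]
grip_width: 0.247
grip_force: 49.1
```

>>> arm_command([
  {"dr":[0,0,0],"offset":[0,0,0.1],"hand":-1},
  {"dr":[0,0,0],"offset":[0,0,0.06],"hand":-1},
  {"dr":[0,0,0],"offset":[0,0,0],"hand":-1},
])

```text
time_s: 4.8
eef_pos: [380.9, -12.7, 16.0]
ee_rot: [-0.001, 0.635, 0.773, -0.0]
force: [-0.3, -0.7, -2.1]
grip_width: 0.245
grip_force: 49.2
```

```bash
python3 go.py 381 -12.7 12 0.195; python3 - <<'E'
from h import *
for n in("top","side"): cv2.imwrite(f"pics/{n}2.png",ctrl.capture(n)[:,:,::-1])
t=cv2.imread("pics/top2.png");s=cv2.imread("pics/side2.png")
cv2.imwrite("pics/c2.png",np.hstack([cv2.resize(t[190:310,250:370],(400,400),interpolation=2),cv2.resize(s[240:360,260:380],(400,400),interpolation=2)]))
E
```

```text
t 4.8 pos [380.9 -12.7  16. ] yaw_y 0.195 down [-1.1e-03  3.0e-04 -1.0e+00] F [-0.3 -0.7 -2.1] grip 0.245 49.2
offset units [-0.     0.001  0.033]
turn units [-0.001 -0.001 -0.   ]
```

View pics/c2.png

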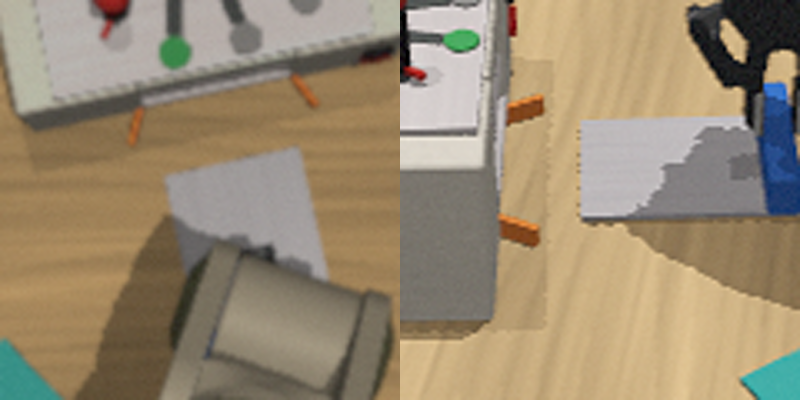

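The blade lies just in front of the mouth. In the top crop its free-edge corners are at (167,178) and (298,148), and it sits a bit to the right of the middle. I'll work out the offset.

```bash
cat > sf.py <<'E'
from h import *
c,s=np.cos(.195),np.sin(.195); R=np.array([[c,-s],[s,c]]); t=np.array([572.25,25.2])
def S(X): return (R.T@(np.asarray(X)[:2]-t)).round(1)
def W(x,y): return (R@np.array([x,y])+t).round(1)
E
python3 - <<'E'
from sf import *
A,B=(300.1,243.4),(339.4,234.4)
a,b=(314,305.4),(314.3,276.6)
for p in(A,B): print("top",S(plane("top",p,8)))
for p in(a,b): print("side",S(plane("side",p,8)))
for p,q in((A,a),(B,b)): x,e=tri(p,q); print(S(x),x[2],e)
print("tcp",S([380.9,-12.7]), W(-188.5,0))
E
```

```text
top [-58.7  53. ]
top [-57.7 -53.9]
side [-56.9  59.1]
side [-58.  -49.3]
[-57.6  53. ] 2.715697773993192 1.099237219262618
[-57.6 -54.1] 4.401880224455475 0.3665086404720755
tcp [-1.951e+02 -1.000e-01] [387.3 -11.3]
```

The edge is centred at y ≈ -0.5 mm and square to the slot. I'll lower it and slide it in.

>>> arm_command([
  {"dr":[0,0,0],"offset":[0,0,0.032],"hand":-1},
  {"dr":[0,0,0],"offset":[0,0.09,0],"hand":-1},
  {"dr":[0,0,0],"offset":[0,0.09,0],"hand":-1},
  {"dr":[0,0,0],"offset":[0,0.09,0],"hand":-1},
  {"dr":[0,0,0],"offset":[0,0.09,0],"hand":-1},
  {"dr":[0,0,0],"offset":[0,0.09,0],"hand":-1},
  {"dr":[0,0,0],"offset":[0,0.09,0],"hand":-1},
])

```text
time_s: 5.6
eef_pos: [445.7, 0.4, 12.5]
ee_rot: [0.0, 0.634, 0.773, 0.0]
force: [-0.1, -0.4, -0.8]
grip_width: 0.25
grip_force: 49.3
```

```bash
python3 go.py 381 -12.7 12 0.195;python3 -c "
from sf import *
print(S(ctrl.sense()['eef_pos']))"
```

```text
t 5.6 pos [4.457e+02 4.000e-01 1.250e+01] yaw_y 0.1966 down [ 0. -0. -1.] F [-0.1 -0.4 -0.8] grip 0.25 49.3
offset units [-0.002 -0.55   0.004]
turn units [0.    0.    0.002]
[-128.9    0.2]
```

>>> arm_command([
  {"dr":[0,0,0],"offset":[0,0.05,0.008],"hand":-1},
  {"dr":[0,0,0],"offset":[0,0.05,0],"hand":-1},
  {"dr":[0,0,0],"offset":[0,0.05,0],"hand":-1},
  {"dr":[0,0,0],"offset":[0,0.05,0],"hand":-1},
  {"dr":[0,0,0],"offset":[0,0.05,0],"hand":-1},
  {"dr":[0,0,0],"offset":[0,0.025,0],"hand":-1},
])

```text
time_s: 6.2
eef_pos: [477.2, 6.7, 12.1]
ee_rot: [-0.0, 0.634, 0.773, -0.001]
force: [-7.7, -2.4, 12.3]
grip_width: 0.245
grip_force: 51.7
```

>>> arm_command([
  {"dr":[0,0,0],"offset":[0,0.025,0],"hand":-1},
  {"dr":[0,0,0],"offset":[0,0.017,0],"hand":-1},
])

```text
time_s: 6.4
eef_pos: [481.8, 7.6, 12.1]
ee_rot: [-0.001, 0.634, 0.773, -0.001]
force: [-7.8, -1.6, 11.1]
grip_width: 0.25
grip_force: 51.6
```

>>> arm_command([
  {"dr":[0,0,0],"offset":[0,0.012,0],"hand":-1},
  {"dr":[0,0,0],"offset":[0,0,0],"hand":-1},
])

```text
time_s: 6.6
eef_pos: [483.3, 7.9, 12.1]
ee_rot: [-0.0, 0.634, 0.773, -0.001]
force: [-5.5, -0.1, 9.4]
grip_width: 0.245
grip_force: 51.5
```

>>> arm_command([
  {"dr":[0,0,0],"offset":[0,0.012,-0.004],"hand":-1},
  {"dr":[0,0,0],"offset":[0,0.01,0],"hand":-1},
])

```text
time_s: 6.8
eef_pos: [483.6, 8.3, 12.0]
ee_rot: [-0.003, 0.634, 0.773, -0.002]
force: [-19.5, -4.6, 18.0]
grip_width: 0.244
grip_force: 52.6
```

>>> arm_command([
  {"dr":[0,0,0],"offset":[0,0.012,0],"hand":-1},
  {"dr":[0,0,0],"offset":[0,0.0,0],"hand":-1},
])

```text
time_s: 7.0
eef_pos: [483.6, 8.5, 12.0]
ee_rot: [-0.004, 0.634, 0.773, -0.004]
force: [-22.7, -8.4, 20.7]
grip_width: 0.246
grip_force: 53.1
```

The force rises with no motion, so the blade is on the stop. I'll ease off, release and retreat.

>>> arm_command([
  {"dr":[0,0,0],"offset":[0,-0.02,0],"hand":-1},
  {"dr":[0,0,0],"offset":[0,0,0],"hand":1},
  {"dr":[0,0,0],"offset":[0,0,0],"hand":1},
  {"dr":[0,0,0],"offset":[0,0,0],"hand":1},
  {"dr":[0,0,0],"offset":[0,0,0],"hand":1},
  {"dr":[0,0,0],"offset":[0,0,0],"hand":1},
])

```text
time_s: 7.6
eef_pos: [485.3, 8.2, 12.0]
ee_rot: [0.0, 0.634, 0.773, 0.0]
force: [-0.1, -0.3, 0.8]
grip_width: 1.001
grip_force: 0.0
```

>>> arm_command([
  {"dr":[0,0,0],"offset":[0,0,-0.15],"hand":1},
  {"dr":[0,0,0],"offset":[0,0,-0.3],"hand":1},
  {"dr":[0,0,0],"offset":[0,0,-0.35],"hand":1},
  {"dr":[0,0,0],"offset":[0,0,-0.35],"hand":1},
  {"dr":[0,0,0],"offset":[0,0,-0.35],"hand":1},
  {"dr":[0,0,0],"offset":[0,0,-0.35],"hand":1},
  {"dr":[0,0,0],"offset":[0,0,-0.2],"hand":1},
  {"dr":[0,0,0],"offset":[0,0,0],"hand":1},
])

```text
time_s: 8.4
eef_pos: [486.3, 8.0, 261.3]
ee_rot: [0.003, 0.634, 0.773, 0.001]
force: [0.4, -0.6, -0.1]
grip_width: 1.0
grip_force: 0.0
```

```bash
python3 go.py 500 0 270; python3 - <<'E'
from sf import *
for n in("top","side"): cv2.imwrite(f"pics/{n}3.png",ctrl.capture(n)[:,:,::-1])
t=cv2.imread("pics/top3.png");s=cv2.imread("pics/side3.png")
cv2.imwrite("pics/c3.png",np.hstack([cv2.resize(t[140:300,230:390],(400,400),interpolation=2),cv2.resize(s[220:340,220:340],(400,400),interpolation=2)]))
for n,im,r in(("top",t,(280,220,380,300)),("side",s,(300,240,400,330))):
    m,b=blobs(im[:,:,::-1].copy(),(100,120,60),(125,255,255),r); print(n,b)
    if b: print(cv2.boxPoints(cv2.minAreaRect(cv2.findNonZero(m)+np.array(r[:2]))).round(1).tolist())
# knob target points
for a in(0,.4): 
    for r in (110,134): print(a,r,"world",W(152-r*np.cos(a-.6),-r*np.sin(a-.6)))
E
```

```text
t 8.4 pos [486.3   8.  261.3] yaw_y 0.1966 down [ 0.0064 -0.0014 -1.    ] F [ 0.4 -0.6 -0.1] grip 1.0 0.0
offset units [-0.088  0.1   -0.071]
top [(array([306.10909091, 255.58181818]), [21, 33, 14, 6, 55])]
[[301.0, 258.0], [301.0, 253.0], [314.0, 253.0], [314.0, 258.0]]
side [(array([328.52419355, 286.64516129]), [24, 27, 10, 40, 372])]
[[324.0, 267.0], [333.0, 267.0], [333.0, 306.0], [324.0, 306.0]]
0 110 world [620.3  98. ]
0 134 world [598.2 107.5]
0.4 110 world [611.4  55.2]
0.4 134 world [587.4  55.3]
```

View pics/c3.png

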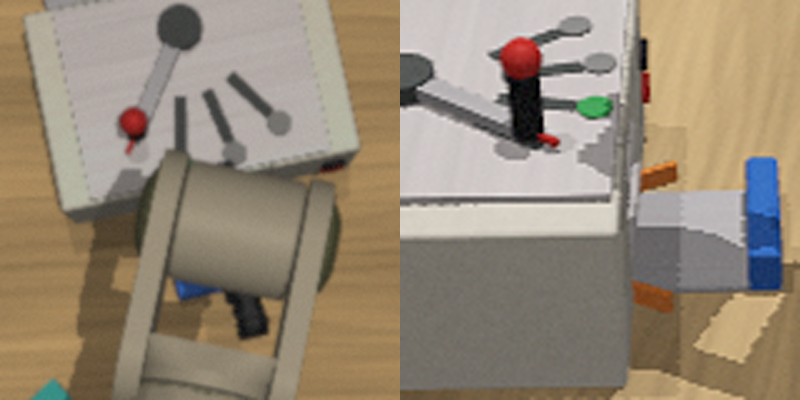

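The side crop shows the blade deep in the slot between the orange guides, with the handle at crop (763,225) clear of the gripper. The lever is still in its first notch. Next I turn the tool so it closes along the lever's path.

>>> arm_command([
  {"dr":[0,0,-0.186],"offset":[0,0,0],"hand":1},
  {"dr":[0,0,-0.186],"offset":[0,0,0],"hand":1},
  {"dr":[0,0,-0.186],"offset":[0,0,0],"hand":1},
  {"dr":[0,0,-0.186],"offset":[0,0,0],"hand":1},
  {"dr":[0,0,-0.186],"offset":[0,0,0],"hand":1},
  {"dr":[0,0,-0.186],"offset":[0,0,0],"hand":1},
  {"dr":[0,0,-0.186],"offset":[0,0,0],"hand":1},
  {"dr":[0,0,-0.186],"offset":[0,0,0],"hand":1},
])

```text
time_s: 9.3
eef_pos: [484.6, 8.3, 256.4]
ee_rot: [-0.001, 0.1, 0.995, 0.0]
force: [0.7, -0.1, 0.1]
grip_width: 1.002
grip_force: 0.0
```

```bash
python3 go.py 620.3 98 261 1.366
```

```text
t 9.3 pos [484.6   8.3 256.4] yaw_y 1.3711 down [-2.9e-03  7.0e-04 -1.0e+00] F [ 0.7 -0.1  0.1] grip 1.002 0.0
offset units [-0.96   0.957 -0.041]
turn units [ 0.    -0.004  0.007]
```

>>> arm_command([
  {"dr":[0,0,0],"offset":[-0.16,0.16,-0.01],"hand":1},
  {"dr":[0,0,0],"offset":[-0.16,0.16,0],"hand":1},
  {"dr":[0,0,0],"offset":[-0.16,0.16,0],"hand":1},
  {"dr":[0,0,0],"offset":[-0.16,0.16,0],"hand":1},
  {"dr":[0,0,0],"offset":[-0.16,0.16,0],"hand":1},
  {"dr":[0,0,0],"offset":[-0.16,0.157,0],"hand":1},
  {"dr":[0,0,0],"offset":[0,0,0],"hand":1},
])

```text
time_s: 10.0
eef_pos: [622.2, 98.4, 256.0]
ee_rot: [-0.002, 0.102, 0.995, 0.0]
force: [0.0, 0.1, -1.0]
grip_width: 1.001
grip_force: 0.0
```

```bash
python3 go.py 620.3 98 172 1.366; python3 - <<'E'
from h import *
for n in("top","side"): cv2.imwrite(f"pics/{n}4.png",ctrl.capture(n)[:,:,::-1])
t=cv2.imread("pics/top4.png");s=cv2.imread("pics/side4.png")
cv2.imwrite("pics/c4.png",np.hstack([cv2.resize(t[140:300,230:390],(400,400),interpolation=2),cv2.resize(s[160:320,180:340],(400,400),interpolation=2)]))
E
```

```text
t 10.0 pos [622.2  98.4 256. ] yaw_y 1.3666 down [-3.9e-03  4.0e-04 -1.0e+00] F [ 0.   0.1 -1. ] grip 1.001 0.0
offset units [ 0.012 -0.007  0.7  ]
turn units [-0.    -0.005  0.001]
```

View pics/c4.png

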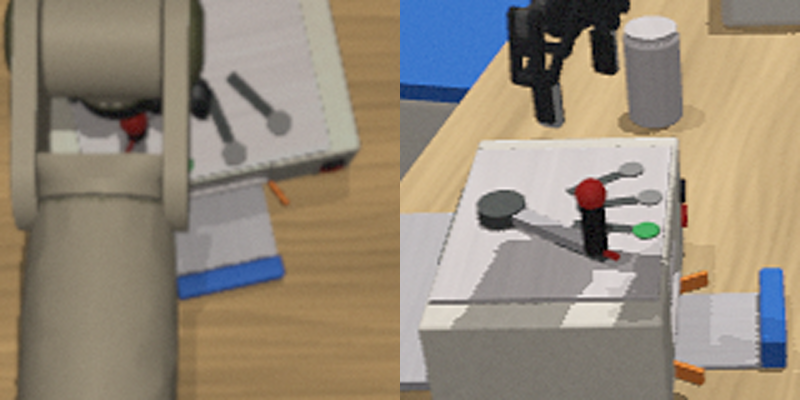

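The fingers straddle the knob from above: in the side crop the tips are at (548,115) and (605,70), with the knob below at (592,193). The scraper is home at the lower right. I'll go down and take the knob gently.

>>> arm_command([
  {"dr":[0,-0.005,0],"offset":[0.012,-0.007,0.2],"hand":1},
  {"dr":[0,0,0],"offset":[0,0,0.2],"hand":1},
  {"dr":[0,0,0],"offset":[0,0,0.2],"hand":1},
  {"dr":[0,0,0],"offset":[0,0,0.1],"hand":1},
  {"dr":[0,0,0],"offset":[0,0,0],"hand":1},
])

```text
time_s: 10.6
eef_pos: [618.9, 96.0, 173.8]
ee_rot: [0.0, 0.103, 0.995, -0.0]
force: [-0.3, -0.1, 0.1]
grip_width: 0.998
grip_force: 0.0
```

>>> arm_command([
  {"dr":[0,0,0],"offset":[0,0,0],"hand":-1},
  {"dr":[0,0,0],"offset":[0,0,0],"hand":-1},
  {"dr":[0,0,0],"offset":[0,0,0],"hand":-1},
  {"dr":[0,0,0],"offset":[0,0,0],"hand":-1},
  {"dr":[0,0,0],"offset":[0,0,0],"hand":-1},
], grip_force=20)

```text
time_s: 11.1
eef_pos: [620.2, 96.7, 176.0]
ee_rot: [0.003, 0.103, 0.995, 0.0]
force: [-1.1, 0.5, 4.9]
grip_width: 0.295
grip_force: 19.6
```

```bash
python3 go.py 611.4 55.2 172
```

```text
t 11.1 pos [620.2  96.7 176. ] yaw_y 1.3651 down [ 5.1e-03 -4.0e-04 -1.0e+00] F [-1.1  0.5  4.9] grip 0.295 19.6
offset units [ 0.001 -0.354  0.033]
```

>>> arm_command([
  {"dr":[0,0,0],"offset":[-0.01,-0.06,0],"hand":-1},
  {"dr":[0,0,0],"offset":[-0.005,-0.06,0],"hand":-1},
  {"dr":[0,0,0],"offset":[0,-0.06,0],"hand":-1},
  {"dr":[0,0,0],"offset":[0,-0.06,0],"hand":-1},
  {"dr":[0,0,0],"offset":[0.005,-0.06,0],"hand":-1},
  {"dr":[0,0,0],"offset":[0.01,-0.055,0],"hand":-1},
  {"dr":[0,0,0],"offset":[0,0,0],"hand":-1},
  {"dr":[0,0,0],"offset":[0,0,0],"hand":-1},
])

```text
time_s: 11.9
eef_pos: [612.6, 54.2, 176.0]
ee_rot: [0.004, 0.103, 0.995, 0.0]
force: [5.9, 0.5, 2.5]
grip_width: 0.297
grip_force: 20.0
```

>>> arm_command([
  {"dr":[0,0,0],"offset":[0,0,0],"hand":1},
  {"dr":[0,0,0],"offset":[0,0,0],"hand":1},
  {"dr":[0,0,0],"offset":[0,0,0],"hand":1},
  {"dr":[0,0,0],"offset":[0,0,0],"hand":1},
  {"dr":[0,0,0],"offset":[0,0,0],"hand":1},
  {"dr":[0,0,0],"offset":[0,0,0],"hand":1},
])

```text
time_s: 12.5
eef_pos: [611.2, 54.8, 175.1]
ee_rot: [0.002, 0.103, 0.995, -0.0]
force: [-0.5, 0.2, 0.2]
grip_width: 1.0
grip_force: 0.0
```

>>> arm_command([
  {"dr":[0,0,0],"offset":[0,0,-0.2],"hand":1},
  {"dr":[0,0,0],"offset":[0,0,-0.3],"hand":1},
  {"dr":[0,0,0],"offset":[0,0,-0.3],"hand":1},
  {"dr":[0,0,0],"offset":[0,0,-0.2],"hand":1},
  {"dr":[0,0,0],"offset":[0,0,0],"hand":1},
  {"dr":[0,0,0],"offset":[0,0,0],"hand":1},
])

```text
time_s: 13.1
eef_pos: [610.7, 54.9, 294.8]
ee_rot: [0.002, 0.103, 0.995, -0.0]
force: [-0.3, -0.1, -0.6]
grip_width: 1.0
grip_force: 0.0
```

```bash
python3 go.py; python3 - <<'E'
from sf import *
for n in("top","side"): cv2.imwrite(f"pics/{n}5.png",ctrl.capture(n)[:,:,::-1])
t=cv2.imread("pics/top5.png");s=cv2.imread("pics/side5.png")
cv2.imwrite("pics/c5.png",np.hstack([cv2.resize(t[140:300,230:390],(400,400),interpolation=2),cv2.resize(s[160:320,180:340],(400,400),interpolation=2)]))
_,b=blobs(s[:,:,::-1].copy(),(0,170,80),(6,255,255),(190,200,310,320)); print(b)
p=max(b,key=lambda v:v[1][4])[0]; print("knob sheeter",S(plane("side",p,199)),"want",(152-110*np.cos(.2),110*np.sin(.2)))
# expected pixels of home handle top corners
print("side home corners",[proj("side",[*W(x,y),34.5]).round(1).tolist() for x in(-102,-78) for y in(57,-57)])
m,b=blobs(s[:,:,::-1].copy(),(100,120,60),(125,255,255),(300,240,400,330)); print(b)
E
```

```text
t 13.1 pos [610.7  54.9 294.8] yaw_y 1.3651 down [ 3.5e-03 -8.0e-04 -1.0e+00] F [-0.3 -0.1 -0.6] grip 1.0 0.0
[(array([265.59340659, 226.67032967]), [71, 21, 11, 12, 91]), (array([293.47058824, 246.17647059]), [103, 42, 2, 9, 17]), (array([274.09090909, 249.        ]), [82, 48, 6, 3, 11])]
knob sheeter [42.9 19.7] want (np.float64(44.19267643746342), np.float64(21.853626387456735))
side home corners [[333.6, 295.5], [332.0, 265.7], [323.0, 295.7], [322.2, 265.9]]
[(array([328.5       , 286.67914439]), [24, 27, 10, 40, 374])]
```

View pics/c5.png

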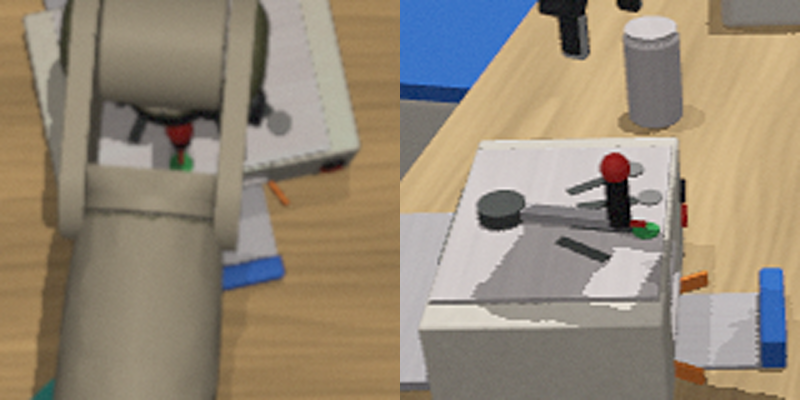

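The pointer stands over the green tag (top crop (181,160), side crop (645,228)). The handle sits within about 1 px of its predicted home position, and the gripper is clear.

```bash
python3 -c "
from rig import ctrl
print(ctrl.finish_job())"
```

```text
the job is handed in; nothing more can be done
None
```

The scraper is home in the slot and released, the gap lever is in the green-tagged notch at 0.4 rad, and the job was handed in at about 13 s; the hand-in returned no verdict.

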